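Free the scoop and hold it as a filling chute over the jar

ROBOT

A 6-joint arm with a two-finger parallel gripper is mounted at the origin on the work surface. World frame = base frame: x ahead of the robot, y to its left, z up, the work surface at z = 0. Lengths are in m, angles in rad, forces in N, time in s.
With the tool pointing down it reaches from about 0.25 to 0.775 m from the base axis. Payload 4 kg.
Tool frame: the origin (TCP) lies where the fingers leave the gripper's body, on its centre line; the fingertips stand 97 mm ahead of it and the grasp point (between the pads) lies 78 mm ahead of it; z points along the fingers, x is the direction in which the jaws open and shut, and the axes are right-handed (so a half turn about z gives the same grasp; the last joint's range is limited). The gripper opens to 94 mm and grips with 3 to 60 N. Pads are 16 mm wide; open, the fingers measure 119 mm over their backs; the gripper's body (75 mm by 177 mm) begins 78 mm behind the grasp point.
Start: joints at [-1.303, 0.087, 1.371, -0, 1.684, -0.103], TCP at [0.199, -0.513, 0.303] pointing down, gripper open.
Joint ranges: [-3.1, 3.1], [-0.76, 2.03], [0.27, 2.55], [-1.08, 4.22], [0.17, 2.65], [-2.57, 2.57]. Speed limits (rad/s): [2.79, 2.79, 3.14, 3.14, 3.14, 3.14].

INTERFACE

Orientations are given as [roll, pitch, yaw] about the fixed x, y, z axes, in that order (R = Rz(yaw) Ry(pitch) Rx(roll)).
In Python, from bench import * gives the robot as it stands.
- The arm moves only by the tool jog_arm, never from a script. Its argument "moves" is a list of rows, each a list of 7 numbers: the turn, a rotation vector about the world's x, y, z in rad, then the shift along the world's x, y, z in mm, then the finger opening in mm, from 0 to 94. In form: [[rx, ry, rz, tx, ty, tz, fingers], ...]. A call has 1 to 12 rows; each row shifts and turns the commanded pose from where the row before left it; what a row does not reach is not made up. A row lasts 1/8 s, in which the tool goes at most 62.5 mm and 10.7 degrees, less where a joint would pass 70% of its speed; a pose out of reach is approached as far as the arm can. A call is refused whole if a number of a shift passes 62.5 or a number of a turn 0.188, either way. A call with a gripper value outside its range is refused whole. The fingers move at their own pace and stop on an object; the grip force is fixed at half the most. Time passes only in rows, so rows that do not move let the fingers close. It gives the time, the measured TCP pose, the force and the opening at its end, in the units of the state.
- get_obs(): the state, without advancing time (a new reading comes with each control period).
- snapshot(name): name is "side" or "top" or "wrist"; returns the picture (480x640x3 uint8, red, green, blue); there is no depth.
- get_calibration(name): a dict with "camera_matrix" (3x3 intrinsics, pixels), "k1" (the pictures are not rectified: a ray, as slopes to the right and down, at radius r is drawn at 1 + k1 r^2 times it, then the intrinsics apply), "R" (3x3) and "t" (3): a world point X has camera coordinates R X + t. Camera axes: x right, y down, z forward; pixel columns grow to the right and rows downward; lengths in m; the calibration is good to about 2 mm. A picture is of the moment at which its call begins: read the wrist's pose just before it. get_calibration takes no time and is no camera call; for the wrist camera it gives the pose at the moment of the call.
- close_job(): hands the job in, once; it reports no verdict.
Trained networks look in the newest picture that a camera, given by its name, has taken for a name from the list of things; names that differ only in an ending like _2 or _b are one class to them, and where a whole thing is asked for, a point or a joint stands for the part that bears it (a point fixed in the world has none). Each returns a list of dicts, best first, with "conf" (0 to 1); they miss things now and then, are a little off and sometimes report something else, mostly with a low value. They report only what shows in the picture. A call takes as long as a camera call.
- look_for(label, camera): "bbox" ([left, top, right, bottom] in pixels, round what is visible of it).
The state is a dict: "time": time; "joint_positions": joint angles; "qvel": joint speeds; "joint_torque": joint torques, N m; "tool_pos": TCP position; "ee_rot": TCP orientation; "wrist_force": force on the tool from outside, world axes, zero at the start; "wrist_torque": the same for the moment, N m; "width": finger opening in m.
Only numpy, scipy, OpenCV 4.12 (cv2) and the standard library are available. Lean on these libraries where they do the work, as an engineer would, in place of code of your own. Each camera call takes 0.05 s, during which the arm holds its last target.

TASK

The scoop stands handle up in the white bracket's pocket, locked by a small rocker lever: first press the lever's tail all the way down so that its arm swings up off the scoop, and leave it so. Then draw the scoop up out of the pocket, tip it to a slant of about 45 degrees, handle up and hollow side upward, with its lip a few centimetres above the middle of the empty glass jar's mouth, as a chute for filling it. Finish while still holding the scoop still there, touching nothing but your gripper, and leave the jar and the other things where they stand.

Things in the scene. Friction and masses are not known exactly. Their poses are not given: they have to be found in the camera images.
- scoop: copper-toned scoop, 110 g, 175 mm long, upright in the holder. Origin on the handle's axis at the lip's (lower end's) level; z up along the handle, x to the open hollow side, y across. Half-round trough z 0-80 mm, 66 wide in y, x -20 to +13; its closed top is a flat shoulder; straight handle on the z axis z 80-175 mm, 24 wide in y, 12 thick in x. At home its axes are parallel to the holder's
- scoop_lip (a point): middle of the scoop's lip, at the bottom of the trough: (-18, 0, 0) mm in the scoop's frame
- holder: white steel bracket fixed to the worktop: base 110 x 150 x 6 mm, open pocket 40 x 72 mm inside, rim 76 and floor 6 mm above the worktop. Origin on the worktop under the handle's axis; z up, x the way the hollow faces (away from the robot, turned up to 0.45 rad either way), keeper on its -y side. Handle top 181 mm above the worktop, 52 mm sideways of the pivot
- keeper (a joint): angle (rad) of a bent steel rocker, axis along the holder's x. 0 = locked: arm (32 mm, to +y) level over the shoulder, tail (to -y, 60 long, 24 wide, 5 thick) sloping up and out at 40 degrees. 1.2 = stop: tail 29 degrees below level, arm 69 up. Starts at 0 to 0.2, stays where left; about 2 N down on the tail's end moves it
- keeper_tail (a point): end of the keeper's tail, mid-thickness, 60 mm from the pivot; moves with it (133 mm above the worktop at 0, 65 mm at 1.2)
- keeper_pivot (a point): point on the keeper's pivot axis, at (0, -52, 94) mm in the holder's frame
- jar: empty open glass jar with a steel wire round its neck, 400 g, loose: 100 mm across, 115 mm tall, mouth 80 mm across inside and 88 mm outside; origin at the centre of its underside, z up. It stands in a row with the crock and the dispenser, in any of the three places
- jar_rim (a point): centre of the jar's mouth, level with the rim, 115 mm above the worktop
- crock: bystander: stoneware crock 110 mm across with a round wooden lid and knob, 128 mm tall; origin at the centre of its underside
- dispenser: bystander: push-top plastic spice dispenser, 56 mm across, 112 mm tall; origin at the centre of its underside
- stretch_lid: bystander: black silicone stretch lid, flat disc 104 mm across, 9 mm thick, with a pull tab; origin under its centre
- spoon: bystander: wooden spoon 240 mm long lying on the worktop; origin under it
- ramekin: bystander: white ceramic bowl 76 mm across, 45 mm tall; origin at the centre of its underside
- tin: bystander: small closed aluminium tin, 60 mm across, 65 mm tall; origin at the centre of its underside

How it is judged:
On the way, in this order (a step that is already met when the one before it is completed fails the run):
1. the keeper is swung up while the scoop still sits in the pocket (value of joint keeper above 0.95 rad and z of scoop in the frame of holder below 0.02 m), for 0.2 s.
2. the scoop is drawn up out of the pocket in the gripper, with the keeper up (value of joint keeper above 0.8 rad and z of scoop in the frame of holder above 0.08 m and contact force between scoop and the fingers above 0.5 N), for 0.1 s.
At the end, for the whole second after the job is handed in: scoop held still by the gripper alone, touching nothing else; leaning 30 to 60 degrees from vertical, handle up, hollow up (x axis within 69 degrees of up); lip within 28 mm of the mouth's centre, 6 to 90 mm above the rim; keeper over 0.8 rad; jar upright, moved under 20 mm (value of joint keeper above 0.8 rad and angle between scoop's own z axis and vertical between 0.52 and 1.05 rad and angle between scoop's own x axis and vertical below 1.2 rad and horizontal distance between scoop_lip and jar_rim below 0.028 m and z of scoop_lip in the frame of jar between 0.121 and 0.205 m and contact force between scoop and the fingers above 0.5 N and contact force between scoop and jar below 0.1 N and contact force between scoop and holder below 0.1 N and contact force between scoop and crock below 0.1 N and contact force between scoop and dispenser below 0.1 N and contact force between scoop and stretch_lid below 0.1 N and contact force between scoop and spoon below 0.1 N and contact force between scoop and ramekin below 0.1 N and contact force between scoop and tin below 0.1 N and linear speed of scoop below 0.03 m/s and angular speed of scoop below 0.2 rad/s and distance of jar from where it was at the start of the episode below 0.02 m and angle between jar's own z axis and vertical below 0.1 rad); the arm keeps its last pose, push and grip.
It fails at once if the jar is shifted by more than 20 mm (distance of jar from where it was at the start of the episode above 0.02 m).
It fails at once if another thing is shifted by more than 30 mm (distance of any of crock, dispenser, stretch_lid, spoon, ramekin, tin from where it was at the start of the episode above 0.03 m).
It also fails if it takes over 51 s, if anything falls off the work surface, if the arm or the gripper's body presses on something with over 40 N, if the wrist force passes 120 N, or if a joint passes its speed limit or range.

## Working session

There is one attempt and no reset: what is moved stays moved. The work goes in short steps, Python scripts to look and compute and a tool call to move; the robot and the scene stay as the last step left them, time stands still between calls to the robot, and variables do not carry over. Pictures are saved under pics/ and viewed, and the job is handed in when it is done.

Besides the shell and the picture viewer there is one more tool, called as name([rows], argument=value, ...), one row to a line, values as JSON. jog_arm: Moves the arm, as the interface text tells. Its arguments: {"type":"object","properties":{"moves":{"type":"array","items":{"type":"array","items":{"type":"number"}}}},"required":["moves"]}

```bash
mkdir -p pics; ls
python3 - <<'E'
from bench import *
import cv2
o=get_obs(); print({k:np.round(v,3) if 0 else v for k,v in o.items() if k in('time','tool_pos','ee_rot','width','wrist_force')})
for c in ['side','top','wrist']:
    im=snapshot(c); cv2.imwrite(f'pics/{c}0.png',cv2.cvtColor(im,cv2.COLOR_RGB2BGR))
    print(c,get_calibration(c))
    for l in ['scoop','holder','keeper_tail','jar','crock','dispenser']:
        print(l,[(d['bbox'],d['conf']) for d in look_for(l,c)[:2]])
E
```

```text
pics
{'time': 0.0, 'tool_pos': array([ 0.19919139, -0.51230739,  0.30150646]), 'ee_rot': array([-3.14137724e+00,  2.19369111e-03, -1.20002763e+00]), 'wrist_force': array([-0.57912217,  0.50725544,  0.20943887]), 'width': 0.09413214498135339}
side {'camera_matrix': array([[547.76642617,   0.        , 318.42222575],
       [  0.        , 547.76642617, 240.22413616],
       [  0.        ,   0.        ,   1.        ]]), 'k1': -0.12125389365119363, 'R': array([[-0.99329884, -0.11420943, -0.01770948],
       [-0.07774007,  0.77362926, -0.62885153],
       [ 0.08552135, -0.62326076, -0.77732369]]), 't': array([0.54440672, 0.17676312, 1.29259029])}
scoop [([330.4, 191.2, 344.8, 232.3], 0.74)]
holder [([308.3, 179.6, 370.3, 258.7], 0.77)]
keeper_tail [([341.3, 183.4, 359.4, 207.6], 0.54)]
jar [([246.8, 330.1, 298.3, 386.2], 0.94)]
crock [([281.4, 269.7, 335.5, 330.4], 0.93), ([307.5, 175.4, 367.2, 262.1], 0.41)]
dispenser [([267.7, 401.9, 300.5, 444.3], 0.84)]
top {'camera_matrix': array([[620.14121838,   0.        , 310.41494247],
       [  0.        , 620.14121838, 234.54904137],
       [  
[... 515 characters left out ...]
17.1, 225.5], 0.79)]
crock [([227.6, 201.7, 279.4, 248.0], 0.87), ([114.5, 205.1, 147.7, 232.3], 0.71)]
dispenser [([115.9, 204.9, 148.7, 233.2], 0.72), ([189.9, 277.2, 236.1, 319.4], 0.39)]
wrist {'camera_matrix': array([[382.73229649,   0.        , 323.6138575 ],
       [  0.        , 382.73229649, 237.68682571],
       [  0.        ,   0.        ,   1.        ]]), 'k1': -0.04717903567867637, 'R': array([[ 3.61912525e-01, -9.32212044e-01, -1.69424708e-04],
       [-9.02906062e-01, -3.50580270e-01,  2.48704879e-01],
       [-2.31905081e-01, -8.98564363e-02, -9.68579297e-01]]), 't': array([-0.54897363, -0.02543372,  0.3908539 ])}
scoop []
holder []
keeper_tail []
jar []
crock []
dispenser []
```

Run:
```python
import cv2
a=cv2.imread('pics/top0.png');b=cv2.imread('pics/side0.png')
cv2.imwrite('pics/t1.png',cv2.resize(a[170:340,100:420],None,fx=2.5,fy=2.5,interpolation=cv2.INTER_CUBIC))
cv2.imwrite('pics/t2.png',cv2.resize(a[205:285,315:415],None,fx=7,fy=7,interpolation=cv2.INTER_CUBIC))
cv2.imwrite('pics/s2.png',cv2.resize(b[165:275,290:390],None,fx=5,fy=5,interpolation=cv2.INTER_CUBIC))
```

```text
(no output)
```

View pics/t1.png

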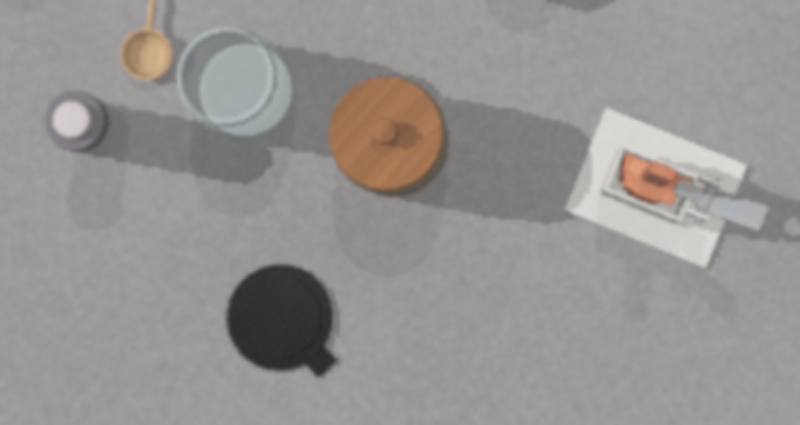

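View pics/t2.png

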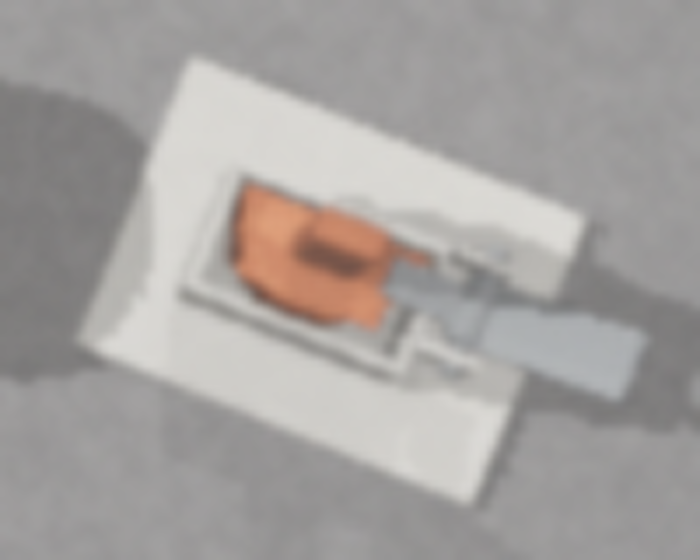

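View pics/s2.png

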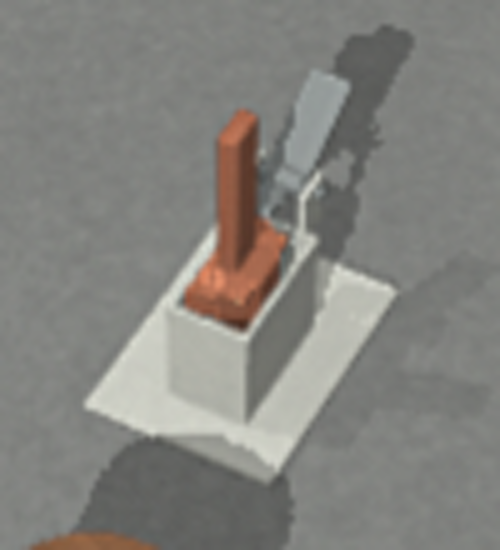

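View pics/side0.png

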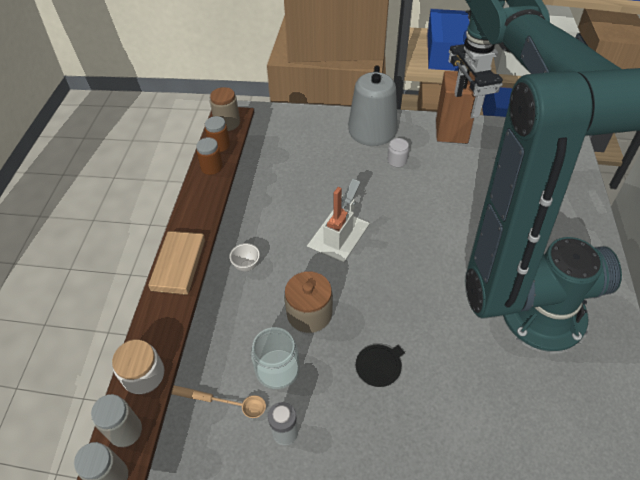

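```bash
cat > h.py <<'E'
import numpy as np, cv2
from scipy.optimize import least_squares
from scipy.spatial.transform import Rotation as Ro
def proj(c,X):
    X=np.atleast_2d(X); Y=X@c['R'].T+c['t']; s=Y[:,:2]/Y[:,2:]; r2=(s**2).sum(1,keepdims=True)
    s=s*(1+c['k1']*r2); K=c['camera_matrix']; return s@K[:2,:2].T+K[:2,2]
def ray(c,uv):
    K=c['camera_matrix']; d=(np.array(uv,float)-K[:2,2])/K[0,0]; s=d.copy()
    for _ in range(20): s=d/(1+c['k1']*(s@s))
    v=c['R'].T@np.array([s[0],s[1],1]); o=-c['R'].T@c['t']; return o,v
def onz(c,uv,z):
    o,v=ray(c,uv); return o+v*(z-o[2])/v[2]
def hpt(h,p):
    x,y,a=h; p=np.atleast_2d(p); return np.c_[x+p[:,0]*np.cos(a)-p[:,1]*np.sin(a), y+p[:,0]*np.sin(a)+p[:,1]*np.cos(a),p[:,2]]
E
python3 - <<'E'
from bench import *
from h import *
T=get_calibration('top');S=get_calibration('side')
ct=np.array([[193,57],[586,215],[474,505],[78,343]])/7+[315,205]
w=np.array([onz(T,u,.006) for u in ct]); print(w)
print('sides',np.linalg.norm(w-np.roll(w,-1,0),axis=1))
# side base corners: left(85,405), bottom(275,480), right(395,290) 
cs=np.array([[85,405],[275,480],[397,290]])/5+[290,165]
ws=np.array([onz(S,u,.006) for u in cs]); print('side',ws)
e1=w[1]-w[0];e2=w[2]-w[3];e=e1+e2
yaw=np.arctan2(-e[0]*-1*-1,-e[1]*-1*-1) 
d=-(e)/np.linalg.norm(e) # +y dir of holder
yaw=np.arctan2(-d[0],d[1]); print('yaw',yaw,'centre',w.mean(0),'ws',ws)
# handle top
ht=np.array([338,231])/7+[315,205]; print('handle top guess top cam',onz(T,ht,.181))
hs=np.array([238,118])/5+[290,165]; print('side',onz(S,hs,.181))
for n,u,c in [('tail top',(628,363),T)]: print(n,onz(T,np.array(u)/7+[315,205],.13))
tails=np.array([331,80])/5+[290,165]; print('tail side',onz(S,tails,.13))
# jar
def f(p):
    a=np.linspace(0,6.283,90);r=[]
    pts=np.vstack([np.c_[p[0]+R*np.cos(a),p[1]+R*np.sin(a),0*a+z] for R,z in((.05,.003),(.05,.09),(.044,.115))])
    for c,b in((T,[170.4,181.9,217.1,225.5]),(S,[246.8,330.1,298.3,386.2])):
        q=proj(c,pts); r+=list(np.r_[q.min(0),q.max(0)]-b)
    return r
s=least_squares(f,[.6,.2]);print('jar',s.x,np.round(s.fun,1))
def g(p):
    a=np.linspace(0,6.283,90);r=[]
    pts=np.vstack([np.c_[p[0]+R*np.cos(a),p[1]+R*np.sin(a),0*a+z] for R,z in((.055,.003),(.055,.1),(.01,.128))])
    for c,b in((T,[227.6,201.7,279.4,248.0]),(S,[281.4,269.7,335.5,330.4])):
        q=proj(c,pts); r+=list(np.r_[q.min(0),q.max(0)]-b)
    return r
s=least_squares(g,[.6,.2]);print('crock',s.x,np.round(s.fun,1))
print('rim top',onz(T,np.array([226,77])/2.5+[100,170],.115),'disp',onz(T,np.array([72,118])/2.5+[100,170],.112))
E
```

```text
[[ 0.59463114 -0.14574227  0.006     ]
 [ 0.53763174 -0.282756    0.006     ]
 [ 0.4366745  -0.24148931  0.006     ]
 [ 0.4946252  -0.10411061  0.006     ]]
sides [0.14839708 0.10906559 0.14910127 0.10832536]
side [[ 0.59457018 -0.1443865   0.006     ]
 [ 0.49191032 -0.10571093  0.006     ]
 [ 0.43720045 -0.23968518  0.006     ]]
yaw -0.3967146168432501 centre [ 0.51589065 -0.19352455  0.006     ] ws [[ 0.59457018 -0.1443865   0.006     ]
 [ 0.49191032 -0.10571093  0.006     ]
 [ 0.43720045 -0.23968518  0.006     ]]
handle top guess top cam [ 0.52073551 -0.17936741  0.181     ]
side [ 0.52024313 -0.18940371  0.181     ]
tail top [ 0.48085858 -0.27660167  0.13      ]
tail side [ 0.47941236 -0.27088142  0.13      ]
jar [0.61876132 0.20939665] [-0.1 -2.8  1.4 -0.3  2.4 -2.8  0.3  4.4]
crock [0.56221336 0.05992641] [ 4.3 -1.9  2.   1.6  2.4  2.6 -2.6  4.8]
rim top [0.61444324 0.20780983 0.115     ] disp [0.57859847 0.34933374 0.112     ]
```

```bash
cat > ov.py <<'E'
from bench import *
from h import *
def box(x0,x1,y0,y1,z0,z1):
    P=[(x,y,z) for x in(x0,x1) for y in(y0,y1) for z in(z0,z1)]
    return [(P[i],P[j]) for i in range(8) for j in range(i+1,8) if sum(a!=b for a,b in zip(P[i],P[j]))==1]
def draw(h,th,cam,crop,f,out,src):
    c=get_calibration(cam); im=cv2.imread(src); x0,y0,x1,y1=crop
    im=cv2.resize(im[y0:y1,x0:x1],None,fx=f,fy=f,interpolation=cv2.INTER_CUBIC)
    segs=[(s,(255,0,0)) for s in box(-.006,.006,-.012,.012,.086,.181)]
    segs+=[(s,(0,0,255)) for s in box(-.020,.020,-.036,.036,.006,.076)]
    L=.06; a=np.radians(40)-th; e=(0,-.052-L*np.cos(a),.094+L*np.sin(a)); 
    segs+=[(((-.012,-.052,.094),(-.012,e[1],e[2])),(0,255,0)),(((.012,-.052,.094),(.012,e[1],e[2])),(0,255,0)),(((-.012,e[1],e[2]),(.012,e[1],e[2])),(0,255,0))]
    for (p,q),col in segs:
        uv=(proj(c,hpt(h,[p,q]))+.5-[x0,y0])*f-.5
        cv2.line(im,*[tuple(int(v) for v in u) for u in uv],col,1)
    cv2.imwrite(out,im)
E
python3 - <<'E'
from ov import *
h=(.518,-.190,-.397)
draw(h,0.1,'top',(315,205,415,285),7,'pics/o1.png','pics/top0.png')
draw(h,0.1,'side',(290,165,390,275),5,'pics/o2.png','pics/side0.png')
a=cv2.imread('pics/o1.png');b=cv2.imread('pics/o2.png')
E
```

```text
(no output)
```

View pics/o1.png

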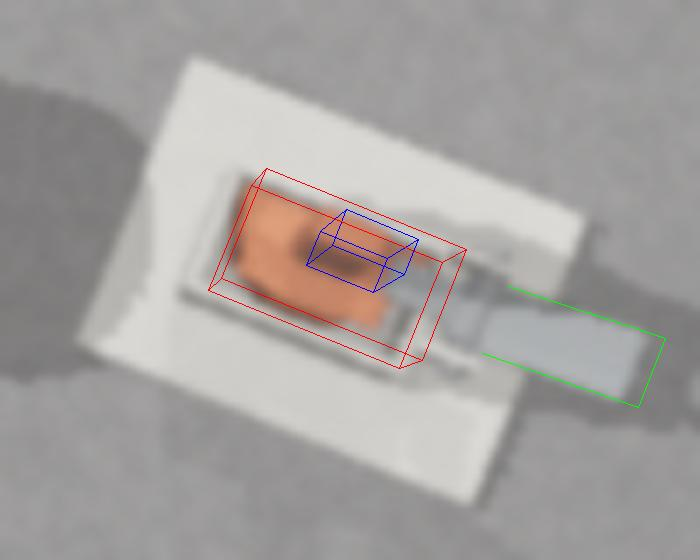

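View pics/o2.png

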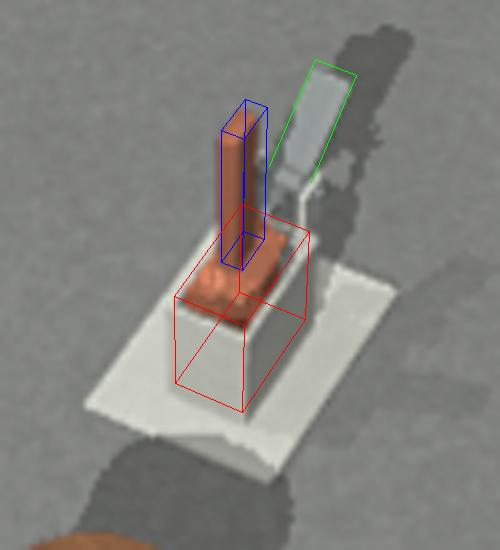

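Run:
```python
from ov import *
h=(.517,-.184,-.397)
draw(h,0.13,'top',(315,205,415,285),6,'pics/o1.png','pics/top0.png')
draw(h,0.13,'side',(290,165,390,275),4,'pics/o2.png','pics/side0.png')
a=cv2.imread('pics/o1.png');b=cv2.imread('pics/o2.png')
b=cv2.resize(b,None,fx=1,fy=1); m=np.zeros((480,1000,3),np.uint8); m[:,:600]=a; m[:440,600:]=b
cv2.imwrite('pics/o3.png',cv2.resize(m,(800,384)))
```

```text
(no output)
```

View pics/o3.png

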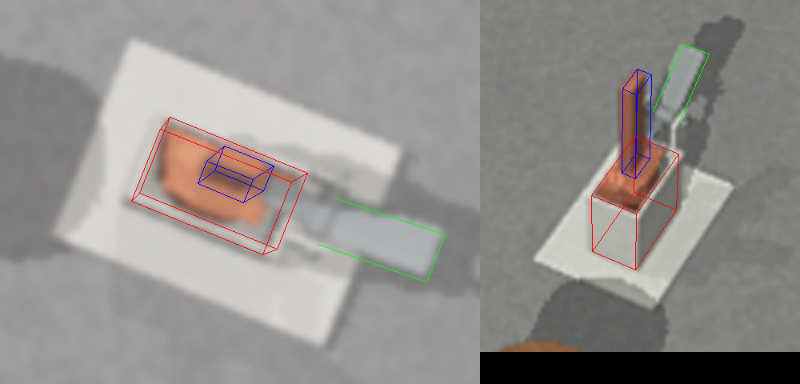

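jog_arm([
  [0,0,0.1,34.9,29.5,0,0],
  [0,0,0.1,34.9,29.5,0,0],
  [0,0,0.1,34.9,29.5,0,0],
  [0,0,0.1,34.9,29.5,0,0],
  [0,0,0.1,34.9,29.5,0,0],
  [0,0,0.1,34.9,29.5,0,0],
  [0,0,0.1,34.9,29.5,0,0],
  [0,0,0.1,34.9,29.5,0,0],
  [0,0,0,0,0,0,0],
  [0,0,0,0,0,0,0],
])

```text
time: 2.3
tool_pos: [0.4782, -0.2769, 0.3026]
ee_rot: [3.141, 0.0, -0.401]
wrist_force: [0.8, 0.7, -0.0]
width: 0.0007
```

Run:
```python
from bench import *
from h import *
o=get_obs(); print(o['time'],o['tool_pos'],o['ee_rot'],o['width'])
s=snapshot('side')[:,:,::-1].copy(); w=snapshot('wrist')[:,:,::-1].copy()
np.save('wc.npy',get_calibration('wrist'),allow_pickle=True)
cv2.imwrite('pics/w1r.png',w)
m=np.zeros((480,800,3),np.uint8); 
cv2.imwrite('pics/w1.png',w)
cv2.imwrite('pics/s1.png',cv2.resize(s[80:280,270:470],(600,600)))
```

```text
2.3 [ 0.47820679 -0.27688846  0.3025929 ] [ 3.14093990e+00  4.06775315e-04 -4.00538847e-01] 0.000734692307616209
```

View pics/w1.png

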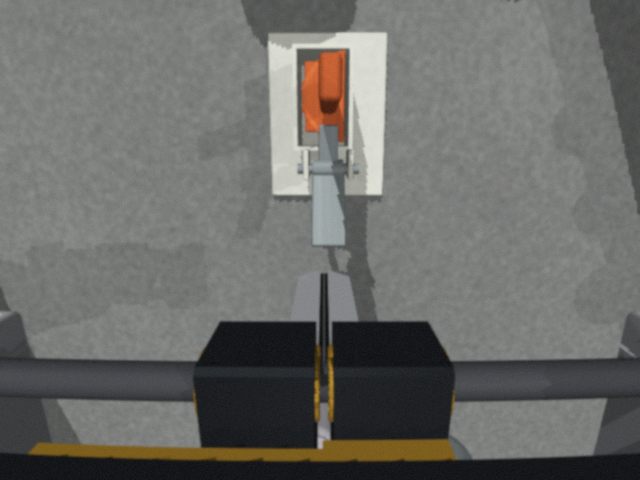

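View pics/s1.png

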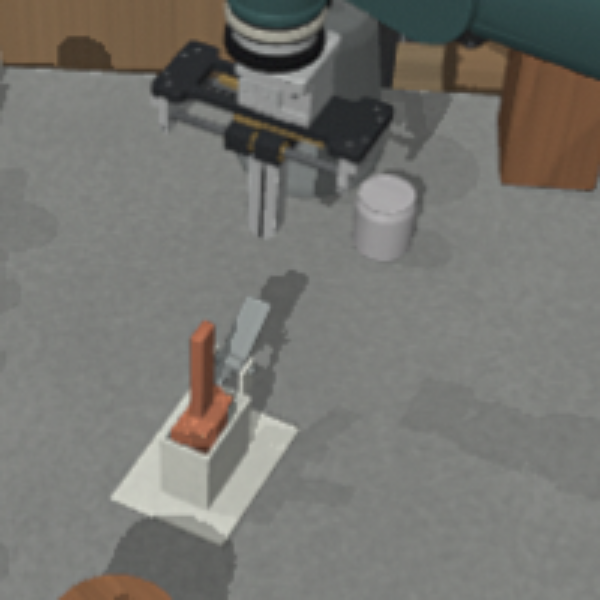

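Run:
```python
from ov import *
W=np.load('wc.npy',allow_pickle=True).item()
np.set_printoptions(precision=4,suppress=True)
base=np.array([[270,34],[386,33],[383,194],[274,196]])
b=np.array([onz(W,u,.006) for u in base]);print(b); 
ya=(b[0]+b[1]-b[2]-b[3]); print('yaw',np.arctan2(-ya[0],ya[1]),'centre',b.mean(0))
top=[[319.5,51],[342,51]]
# handle top: near edges (far end at y≈52, near ≈97?)
print('handle top far mid',onz(W,(331.5,53),.181),'near',onz(W,(330,98),.181))
for z in(.12,.126,.133): print('tail',z,onz(W,(329,245),z))
print('rim TL,TR',onz(W,(297,47),.076),onz(W,(350,48),.076),onz(W,(349,148),.076),onz(W,(297,148),.076))
print('pivot',onz(W,(328,168),.094))
h=(.517,-.184,-.397)
print(hpt(h,[[0,-.1026,.126],[0,-.052,.094],[0,.012,.181],[0,-.012,.181]]))
```

```text
[[ 0.4978 -0.1044  0.006 ]
 [ 0.5953 -0.145   0.006 ]
 [ 0.5396 -0.2816  0.006 ]
 [ 0.439  -0.241   0.006 ]]
yaw -0.39672523712745716 centre [ 0.5179 -0.193   0.006 ]
handle top far mid [ 0.5258 -0.1732  0.181 ] near [ 0.5168 -0.1925  0.181 ]
tail 0.12 [ 0.4806 -0.2793  0.12  ]
tail 0.126 [ 0.4812 -0.2777  0.126 ]
tail 0.133 [ 0.4818 -0.2759  0.133 ]
rim TL,TR [ 0.514  -0.1402  0.076 ] [ 0.5501 -0.1563  0.076 ] [ 0.5217 -0.2239  0.076 ] [ 0.484  -0.2079  0.076 ]
pivot [ 0.5007 -0.2305  0.094 ]
[[ 0.4773 -0.2786  0.126 ]
 [ 0.4969 -0.232   0.094 ]
 [ 0.5216 -0.1729  0.181 ]
 [ 0.5124 -0.1951  0.181 ]]
```

jog_arm([
  [0,0,0.004,3,1,-35,0],
  [0,0,0,0,0,-35,0],
  [0,0,0,0,0,-10,0],
  [0,0,0,0,0,-10,0],
  [0,0,0,0,0,-10,0],
  [0,0,0,0,0,-10,0],
])

```text
time: 3.15
tool_pos: [0.482, -0.2762, 0.1934]
ee_rot: [3.141, -0.003, -0.396]
wrist_force: [-0.2, -1.3, 2.3]
width: 0.0006
```

jog_arm([
  [0,0,0,0,0,-6,0],
  [0,0,0,0,0,-5,0],
  [0,0,0,0,0,-4,0],
  [0,0,0,0,0,-3,0],
  [0,0,0,0,0,0,0],
])

```text
time: 3.78
tool_pos: [0.4813, -0.2755, 0.1743]
ee_rot: [-3.142, 0.001, -0.396]
wrist_force: [0.8, -0.4, 1.1]
width: 0.0005
```

jog_arm([
  [0,0,0,0,0,-1,0],
  [0,0,0,0,0,-1,0],
  [0,0,0,0,0,0,0],
])

```text
time: 4.15
tool_pos: [0.4815, -0.2757, 0.1727]
ee_rot: [3.142, -0.0, -0.396]
wrist_force: [1.1, -0.2, 1.9]
width: 0.0004
```

jog_arm([
  [0,0,0,0,0,-1,0],
  [0,0,0,0,0,-1,0],
  [0,0,0,0,0,0,0],
])

```text
time: 4.53
tool_pos: [0.4816, -0.2757, 0.1718]
ee_rot: [3.141, -0.001, -0.396]
wrist_force: [-1.0, 1.3, 6.3]
width: 0.0
```

jog_arm([
  [0,0,0,0,0,10,0],
  [0,0,0,0,0,30,0],
  [0,0,0,0,0,40,94],
  [0,0,0,0,0,50,94],
  [0,0,0,0,0,0,94],
  [0,0,0,0,0,0,94],
])

```text
time: 5.28
tool_pos: [0.4813, -0.2756, 0.3001]
ee_rot: [-3.142, 0.001, -0.396]
wrist_force: [0.8, -0.4, 0.1]
width: 0.0371
```

Run:
```python
from bench import *
from h import *
o=get_obs(); print(o['time'],o['tool_pos'],o['ee_rot'],o['width'])
w=snapshot('wrist')[:,:,::-1].copy()
np.save('wc.npy',get_calibration('wrist'),allow_pickle=True)
s=snapshot('side')[:,:,::-1].copy()
cv2.imwrite('pics/w2.png',w)
cv2.imwrite('pics/side2.png',s)
m=np.hstack([w[:240,200:460],cv2.resize(s[165:265,290:390],(240,240))])
cv2.imwrite('pics/m2.png',cv2.resize(m,(800,384)))
```

```text
5.275 [ 0.48128975 -0.27555567  0.30009018] [-3.14152278e+00  7.43535020e-04 -3.96057783e-01] 0.03705059958597018
```

View pics/m2.png

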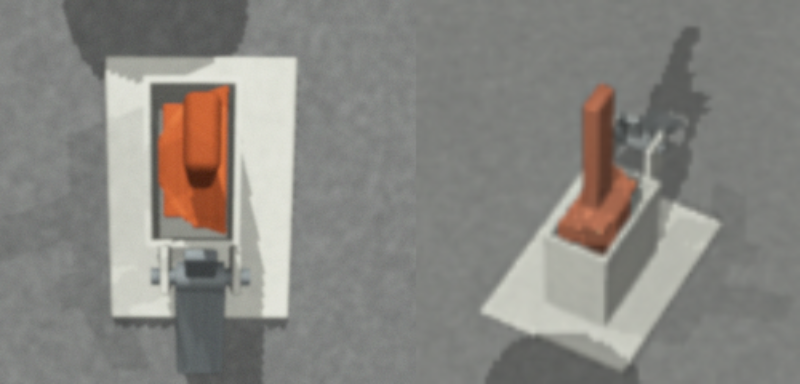

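Run:
```python
from ov import *
W=np.load('wc.npy',allow_pickle=True).item()
np.set_printoptions(precision=4,suppress=True)
print(onz(W,(327.5,59),.181),onz(W,(326,105),.181))
im=cv2.imread('pics/w2.png'); f=6;x0,y0=280,40
h=(.520,-.1835,-.397)
im=cv2.resize(im[40:140,280:380],None,fx=f,fy=f,interpolation=cv2.INTER_CUBIC)
for p,q in box(-.006,.006,-.012,.012,.086,.181)+box(-.020,.020,-.036,.036,.006,.076):
    uv=(proj(W,hpt(h,[p,q]))+.5-[x0,y0])*f-.5
    cv2.line(im,*[tuple(int(v) for v in u) for u in uv],(255,0,0),1)
cv2.imwrite('pics/o4.png',im)
```

```text
[ 0.525 -0.173  0.181] [ 0.5161 -0.1926  0.181 ]
```

View pics/o4.png

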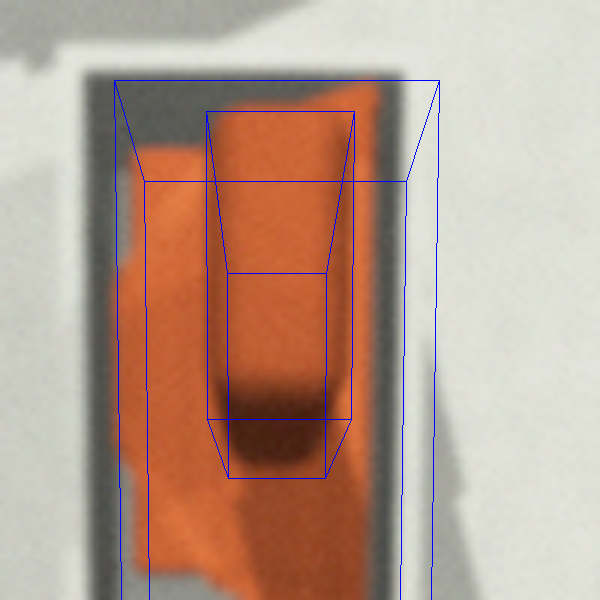

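jog_arm([
  [0,0,0,13,31,3,60],
  [0,0,0,13,31,0,60],
  [0,0,0,13.2,30.6,0,60],
  [0,0,0,0,0,0,60],
  [0,0,0,0,0,-24,60],
  [0,0,0,0,0,-25,60],
  [0,0,0,0,0,-20,60],
  [0,0,0,0,0,0,60],
])

```text
time: 6.38
tool_pos: [0.5191, -0.1834, 0.2315]
ee_rot: [3.141, 0.006, -0.397]
wrist_force: [-0.2, 1.1, 0.3]
width: 0.0602
```

Run:
```python
from bench import *
from h import *
w=snapshot('wrist')[:,:,::-1].copy()
s=snapshot('side')[:,:,::-1].copy()
m=np.hstack([cv2.resize(w,(400,300)),cv2.resize(s[145:265,270:430],(400,300))])
cv2.imwrite('pics/m3.png',m)
```

```text
(no output)
```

View pics/m3.png

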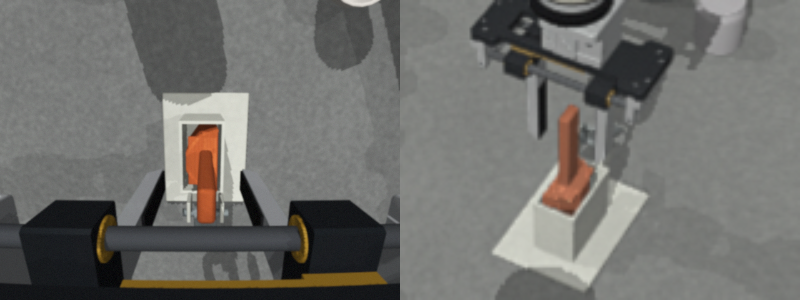

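jog_arm([
  [0,0,0,0,0,0,20],
  [0,0,0,0,0,0,8],
  [0,0,0,0,0,0,0],
  [0,0,0,0,0,0,0],
  [0,0,0,0,0,0,0],
  [0,0,0,0,0,0,0],
  [0,0,0,0,0,0,0],
  [0,0,0,0,0,0,0],
])

```text
time: 7.48
tool_pos: [0.5207, -0.183, 0.2347]
ee_rot: [-3.142, -0.0, -0.396]
wrist_force: [-0.8, -0.3, -0.9]
width: 0.0117
```

jog_arm([
  [0,0,0,0,0,10,0],
  [0,0,0,0,0,15,0],
  [0,0,0,0,0,20,0],
  [0,0,0,0,0,20,0],
  [0,0,0,0,0,20,0],
  [0,0,0,0,0,20,0],
  [0,0,0,0,0,20,0],
  [0,0,0,0,0,20,0],
  [0,0,0,0,0,20,0],
  [0,0,0,0,0,20,0],
  [0,0,0,0,0,15,0],
  [0,0,0,0,0,0,0],
])

```text
time: 8.98
tool_pos: [0.5208, -0.1831, 0.4368]
ee_rot: [3.141, -0.004, -0.396]
wrist_force: [0.3, -0.4, -1.0]
width: 0.0122
```

Run:
```python
from bench import *
from h import *
print(get_obs()['joint_positions'])
w=snapshot('wrist')[:,:,::-1].copy()
s=snapshot('side')[:,:,::-1].copy()
m=np.hstack([cv2.resize(w,(400,300)),cv2.resize(s[85:265,270:510],(400,300))])
cv2.imwrite('pics/m4.png',m)
```

```text
[-4.40770701e-01  1.03808686e-01  1.08859184e+00  3.36935737e-05
  1.94540727e+00 -4.47575099e-02]
```

View pics/m4.png

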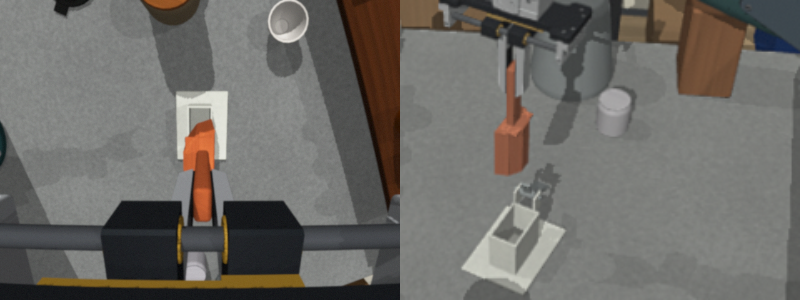

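jog_arm([
  [0,0,0.087,-5,20,0,0],
  [0,0,0.087,-5,43,0,0],
  [0,0,0.087,-5,43,0,0],
  [0,0,0.087,-5,43,0,0],
  [0,0,0.087,-5,43,0,0],
  [0,0,0.087,-5,43,0,0],
  [0,0,0.087,-5,43,0,0],
  [0,0,0.087,-5,43,0,0],
  [0,0,0,0,27,0,0],
  [0,0,0,0,0,0,0],
  [0,0,0,0,0,0,0],
])

```text
time: 10.45
tool_pos: [0.4807, 0.1644, 0.4339]
ee_rot: [3.141, 0.002, 0.3]
wrist_force: [-0.2, -0.0, -1.1]
width: 0.012
```

Run:
```python
from bench import *
from h import *
print(get_obs()['joint_positions'])
w=snapshot('wrist')[:,:,::-1].copy(); np.save('wc.npy',get_calibration('wrist'),allow_pickle=True)
print(look_for('jar','wrist'))
t=snapshot('top')[:,:,::-1].copy()
cv2.imwrite('pics/w5.png',w);cv2.imwrite('pics/top5.png',t)
m=np.hstack([cv2.resize(w,(400,300)),cv2.resize(t[100:280,80:320],(400,300))])
cv2.imwrite('pics/m5.png',m)
```

```text
[ 2.18234922e-01  5.97788905e-03  1.19693295e+00 -6.83014572e-04
  1.94015641e+00 -8.15663886e-02]
[{'bbox': [394.9, 155.3, 499.0, 247.4], 'conf': 0.82}]
```

View pics/m5.png

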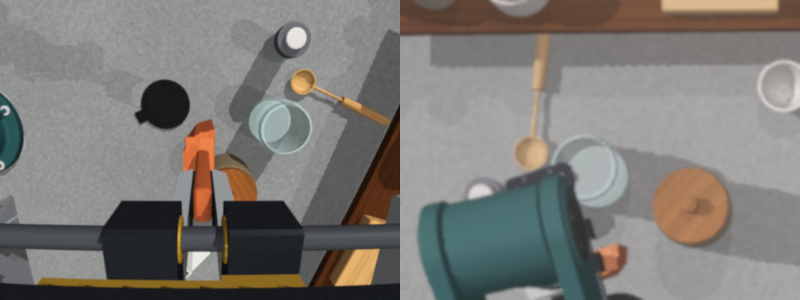

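Run:
```python
from bench import *
from h import *
W=np.load('wc.npy',allow_pickle=True).item();T=get_calibration('top');S=get_calibration('side')
def mk(cams):
  def f(p):
    a=np.linspace(0,6.283,90);r=[]
    pts=np.vstack([np.c_[p[0]+R*np.cos(a),p[1]+R*np.sin(a),0*a+z] for R,z in((.05,.006),(.05,.09),(.044,.115))])
    for c,b in cams:
        q=proj(c,pts); r+=list(np.r_[q.min(0),q.max(0)]-b)
    return r
  return f
A=[(T,[170.4,181.9,217.1,225.5]),(S,[246.8,330.1,298.3,386.2]),(W,[394.9,155.3,499.0,247.4])]
for c in (A[:1],A[1:2],A[2:],A):
    s=least_squares(mk(c),[.6,.2]);print(s.x,np.round(s.fun,1))
x,y=s.x
for cam,c,src,cr,f in(('w',W,'pics/w5.png',(370,130,530,250),5),('t',T,'pics/top0.png',(150,160,270,250),6)):
    im=cv2.imread(src);im=cv2.resize(im[cr[1]:cr[3],cr[0]:cr[2]],None,fx=f,fy=f,interpolation=cv2.INTER_CUBIC)
    a=np.linspace(0,6.283,90)
    for R,z,col in((.05,.003,(0,0,255)),(.044,.115,(255,0,0)),(.04,.115,(255,0,0))):
        q=((proj(c,np.c_[x+R*np.cos(a),y+R*np.sin(a),0*a+z])+.5-cr[:2])*f-.5).astype(int)
        cv2.polylines(im,[q.reshape(-1,1,2)],True,col,1)
    cv2.imwrite(f'pics/j{cam}.png',im)
```

```text
[0.61479043 0.21063432] [-0.7 -1.1  0.7  1.2]
[0.62188299 0.20834   ] [ 1.  -3.3 -1.1  3.3]
[0.61779958 0.20950086] [-0.8  0.3  0.6 -0.2]
[0.61810014 0.20953598] [-0.2 -2.6  1.2 -0.2  2.7 -2.7  0.5  4.  -0.6  0.3  0.9 -0.1]
```

View pics/jw.png

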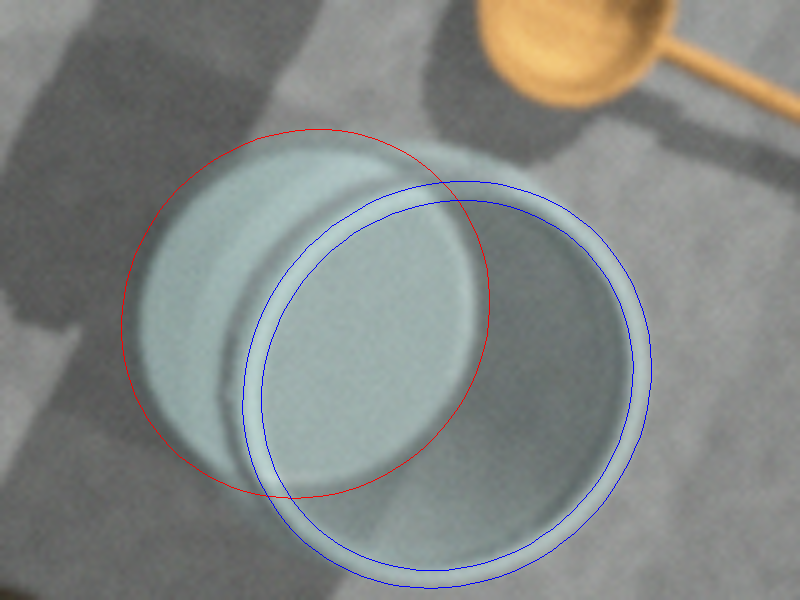

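View pics/jt.png

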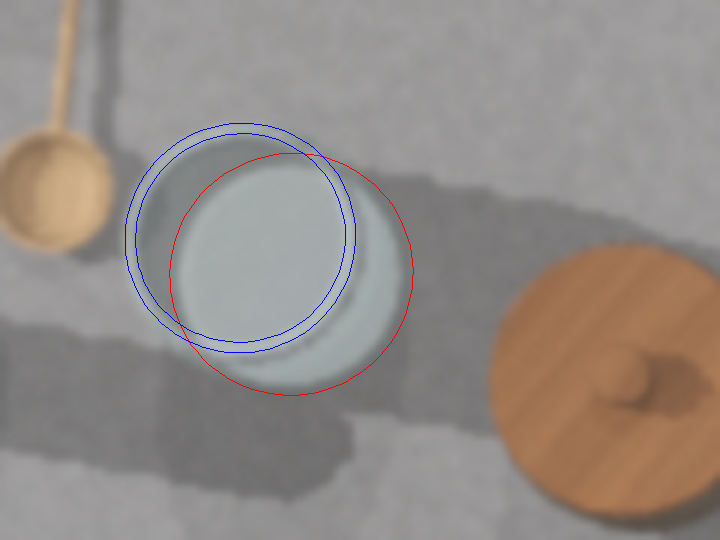

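jog_arm([
  [0.0387,-0.125,0,0,0,0,0],
  [0.0387,-0.125,0,0,0,0,0],
  [0.0387,-0.125,0,0,0,0,0],
  [0.0387,-0.125,0,0,0,0,0],
  [0.0387,-0.125,0,0,0,0,0],
  [0.0387,-0.125,0,0,0,0,0],
  [0,0,0,0,0,0,0],
  [0,0,0,0,0,0,0],
  [0,0,0,0,0,0,0],
])

```text
time: 11.72
tool_pos: [0.4813, 0.1649, 0.4356]
ee_rot: [-3.142, -0.785, 0.3]
wrist_force: [-0.9, -0.6, -2.0]
width: 0.0117
```

Run:
```python
from bench import *
from h import *
print(get_obs()['joint_positions'])
w=snapshot('wrist')[:,:,::-1].copy(); t=snapshot('side')[:,:,::-1].copy()
cv2.imwrite('pics/w6.png',w);cv2.imwrite('pics/side6.png',t)
m=np.hstack([cv2.resize(w,(400,300)),cv2.resize(t[220:460,200:520],(400,300))])
cv2.imwrite('pics/m6.png',m)
```

```text
[ 0.1740094  -0.41812792  1.68803539  0.10001123  1.09259133 -0.1353003 ]
```

View pics/m6.png

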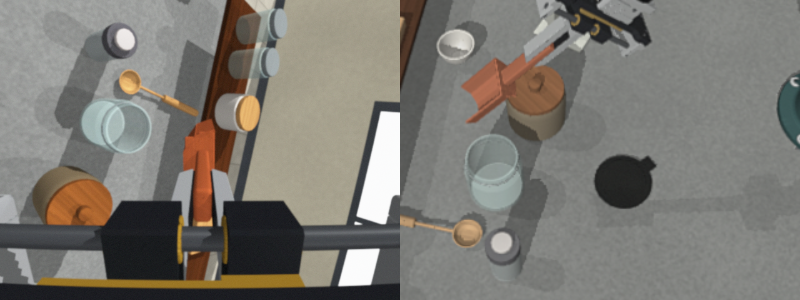

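jog_arm([
  [0,0,0,-2,0,-10,0],
  [0,0,0,-2,0,-16,0],
  [0,0,0,-1,1,-16,0],
  [0,0,0,0,0,-16,0],
  [0,0,0,0,0,-16,0],
  [0,0,0,0,0,-12,0],
  [0,0,0,0,0,-6,0],
  [0,0,0,0,0,0,0],
  [0,0,0,0,0,0,0],
])

```text
time: 12.95
tool_pos: [0.476, 0.166, 0.3437]
ee_rot: [-3.142, -0.787, 0.3]
wrist_force: [-0.8, 0.6, -0.4]
width: 0.012
```

Run:
```python
from bench import *
from h import *
o=get_obs();print(o['joint_positions'],o['tool_pos'])
t=snapshot('side')[:,:,::-1].copy();u=snapshot('top')[:,:,::-1].copy();w=snapshot('wrist')[:,:,::-1].copy();W=get_calibration('wrist')
print(look_for('keeper_tail','top'),look_for('jar','side'))
cv2.imwrite('pics/side7.png',t);cv2.imwrite('pics/top7.png',u)
R=Ro.from_euler('xyz',o['ee_rot']).as_matrix(); tc=o['tool_pos']
sx=R[:,0];sz=-R[:,2];sy=np.cross(sz,sx); org=tc-.2287*sz
print('scoop z,x',sz,sx,'lip',org-.018*sx)
S=get_calibration('side');T=get_calibration('top')
x,y=.6175,.2095
pts=[(-.018,0,0),(.013,.033,0),(.013,-.033,0),(.013,.033,.08),(.013,-.033,.08),(-.006,-.012,.175),(-.006,.012,.175)]
P=np.array([org+sx*a+sy*b+sz*c for a,b,c in pts])
out=[]
for c,im,cr,f in((S,t,(220,260,370,400),4),(T,u,(150,160,290,300),3),(W,w,(100,100,500,400),1.5)):
    v=cv2.resize(im[cr[1]:cr[3],cr[0]:cr[2]],None,fx=f,fy=f,interpolation=cv2.INTER_CUBIC)
    q=((proj(c,P)+.5-cr[:2])*f-.5).astype(int)
    for p in q: cv2.circle(v,tuple(int(k) for k in p),3,(0,255,0),-1)
    a=np.linspace(0,6.283,60)
    for rr,z in((.044,.115),(.05,0.003)):
        q=((proj(c,np.c_[x+rr*np.cos(a),y+rr*np.sin(a),0*a+z])+.5-cr[:2])*f-.5).astype(int)
        cv2.polylines(v,[q.reshape(-1,1,2)],True,(255,0,0),1)
    out.append(v)
for i,v in enumerate(out): cv2.imwrite(f'pics/f{i}.png',v)
```

```text
[ 0.18006882 -0.43359794  1.87902966  0.10708047  0.91568194 -0.15027716] [0.47596887 0.16600754 0.34369011]
[{'bbox': [377.0, 244.0, 402.5, 264.1], 'conf': 0.53}] [{'bbox': [250.1, 330.6, 300.6, 386.2], 'conf': 0.92}]
scoop z,x [-0.67650602 -0.2092947   0.70607035] [0.67453555 0.20865553 0.7081417 ] lip [0.61854415 0.21011744 0.16946527]
```

View pics/f0.png

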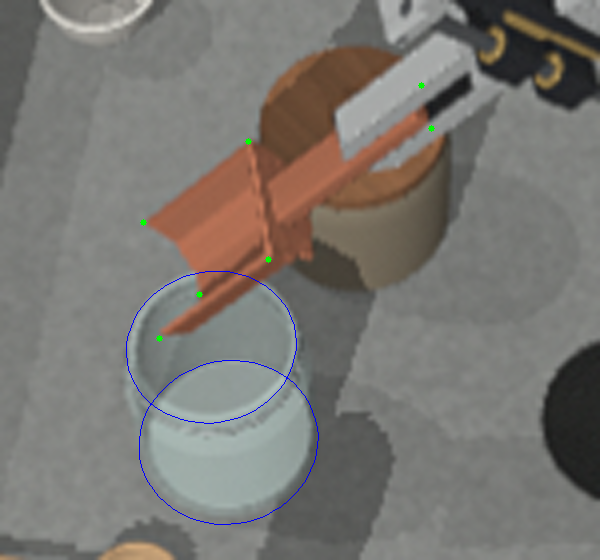

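View pics/f2.png

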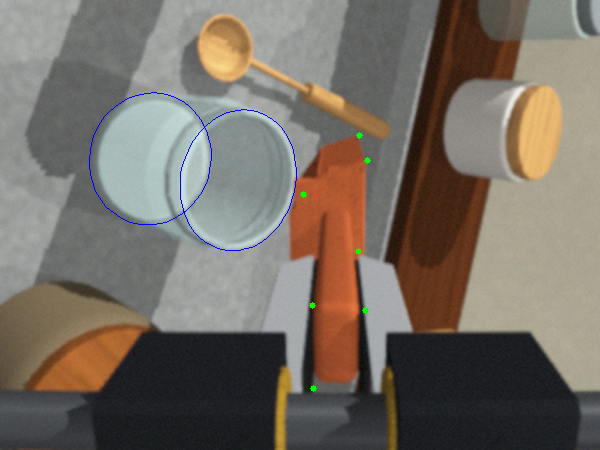

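View pics/top7.png

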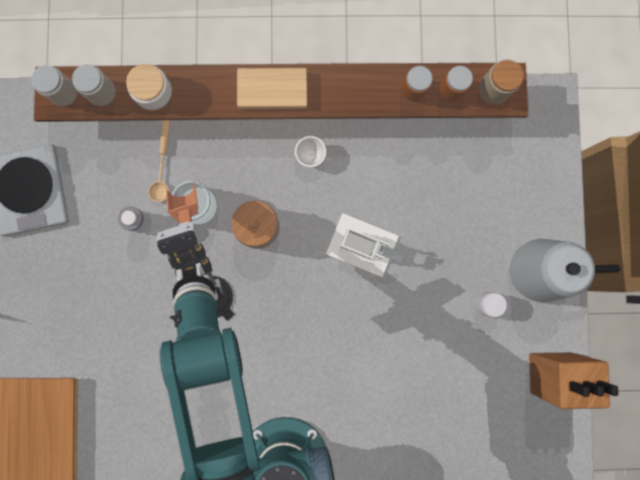

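Run:
```python
import cv2,numpy as np
a=cv2.imread('pics/side7.png');b=cv2.imread('pics/top7.png')
cv2.imwrite('pics/k.png',np.hstack([cv2.resize(a[165:275,290:390],(400,440)),cv2.resize(b[200:290,320:420],(400,440))]))
```

jog_arm([
  [0,0,0,0,0,0,0],
  [0,0,0,0,0,0,0],
  [0,0,0,0,0,0,0],
  [0,0,0,0,0,0,0],
])

```text
time: 13.7
tool_pos: [0.4757, 0.166, 0.3427]
ee_rot: [-3.141, -0.785, 0.3]
wrist_force: [0.4, 0.1, -0.4]
width: 0.012
```

View pics/k.png

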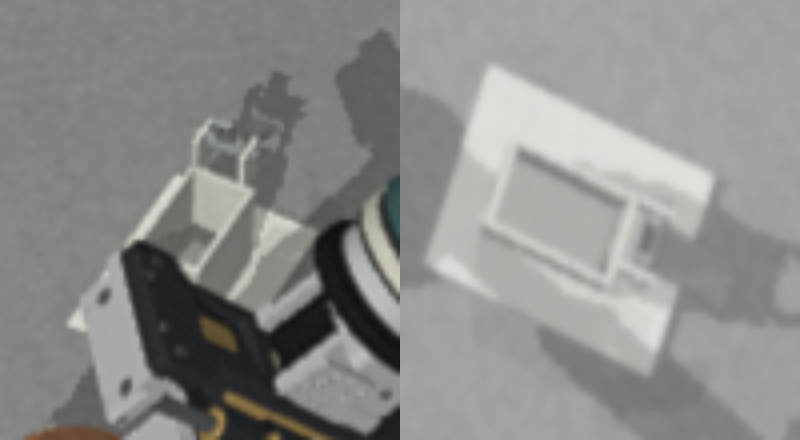

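The keeper is still up: its tail is down at about (700,270) in the right half and the pocket is empty. The scoop is steady, so I'm handing in.

```bash
python3 -c "
from bench import *
print(close_job())"
```

```text
the job is handed in; nothing more can be done
None
```

The scoop is held at a 45° slant with its lip over the jar's mouth, and I handed the job in at about 13.7 s. `close_job()` gave no verdict, so what follows rests on my own checks.

- **Keeper:** I pressed the tail down until the wrist force rose to about 6 N at the stop. The last pictures still show the tail down, the arm up and the pocket empty. I did not measure the keeper angle directly.
- **Scoop:** I gripped it across the handle's 12 mm thickness and drew it straight up out of the pocket. I then carried it over the crock and tilted it 45°, hollow side up. The grip reads 12.0 mm, which matches the handle, and the last TCP readings differ by about 1 mm.
- **Lip position:** From the measured tool pose, the lip is within about 2 mm of the jar's mouth centre and about 54 mm above the rim. The projected scoop points match the lip edges in the side picture.
- **Jar:** The final side picture agrees with the jar's starting position. The detector's box has moved by about 3 px on its left edge and 2 px on its right, which I put down to the scoop partly covering the jar. The first position estimates from the two fixed cameras differed by about 7 mm. The wrist camera fell between them, and I used that value.
- **Other things:** They look unmoved in the last top picture, though I did not measure each one.

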